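# Close the spectrometer's filter housing and hold it pressed

### The arm

A 6-joint arm with a two-finger parallel gripper is mounted at the origin on the work surface. World frame = base frame: x ahead of the robot, y to its left, z up, the work surface at z = 0. Lengths are in m, angles in rad, forces in N, time in s.
With the tool pointing down it reaches from about 0.35 to 0.775 m from the base axis. Payload 5.5 kg.
Tool frame: the origin (TCP) lies between the finger pads; the fingertips stand 22 mm ahead of it and the grasp point (between the pads) lies 3 mm ahead of it (env.finger_overhang is the distance from the TCP to the fingertips, in m); y points along the fingers, x is the direction in which the jaws open and shut, and the axes are right-handed (so a half turn about y gives the same grasp; the last joint's range is limited). The gripper opens to 85 mm and grips with 20 to 120 N. Pads are 22 mm wide; open, the fingers measure 114 mm over their backs; the gripper's body (76 mm by 85 mm) begins 54 mm behind the grasp point. The pads swing forward as they close: fully open they stand 13 mm farther back than shut.
Start: joints at [1.162, 0.313, 0.046, 1.304, 0, 1.431], TCP at [0.153, 0.554, 0.253] pointing down, gripper open.
Joint ranges: [-2.76, 2.76], [-0.86, 1.69], [-1.03, 1.26], [-2.2, 2.34], [-1.47, 1.5], [-3.14, 3.14]. Speed limits (rad/s): [2.57, 2.57, 3.14, 3.14, 3.14, 3.14].

### API

Orientations are given as a unit quaternion [w, x, y, z].
In Python, from workcell import monitor, cams, job, env gives the robot as it stands.
- The arm moves only by the tool drive_tool, never from a script. Its argument "plan" is text: rows parted by semicolons, each of 7 numbers parted by spaces: the opening, from -1 (shut) to 1 (fully open), then the shift along the tool's x, y, z in mm, then the turn, a rotation vector about the tool's x, y, z in degrees. In form: gripper x y z rx ry rz; .... A call has 1 to 8 rows; each row shifts and turns the pose as measured when the row begins, along the tool's axes as they then stand; what a row does not reach is not made up. A row lasts 1/8 s, in which the tool goes at most 62.5 mm and 10.7 degrees, less where a joint would pass 70% of its speed; a pose out of reach is approached as far as the arm can. A call is refused whole if a number of a shift passes 62.5 or a number of a turn 10.7, either way. A call with a gripper value outside its range is refused whole. The fingers move at their own pace and stop on an object; "grip_force" is the grip in N (left out, the last holds). Time passes only in rows, so rows that do not move let the fingers close. It gives the time, the measured TCP pose, the force and the opening at its end, in the units of the state.
- monitor.get_state(): the state, without advancing time (a new reading comes with each control period).
- cams.read_camera(name): name is "scene" or "top" or "wrist"; returns (picture, depth): 384x512x3 uint8, red, green, blue; 384x512 float32, m along the optical axis (not along the pixel's ray), 0 where there is no reading.
- cams.calibration(name): a dict with "fx", "fy", "cx", "cy" (pixels), "D" ([k1, k2, p1, p2, k3] as OpenCV has them; the pictures are not rectified), "R" (3x3) and "t" (3): a world point X has camera coordinates R X + t. Camera axes: x right, y down, z forward; pixel columns grow to the right and rows downward; lengths in m; the calibration is good to about 2 mm. A picture is of the moment at which its call begins: read the wrist's pose just before it. calibration takes no time and is no camera call; for the wrist camera it gives the pose at the moment of the call.
- job.hand_in(): hands the job in, once; it reports no verdict.
The state is a dict: "clock": time; "joint_pos": joint angles; "qvel": joint speeds; "tau": joint torques, N m; "tcp_pos": TCP position; "orientation": TCP orientation; "wrist_force": force on the tool from outside, world axes, zero at the start; "ft_torque": the same for the moment, N m; "finger_gap": finger opening in m.
Only numpy, scipy, OpenCV 4.12 (cv2) and the standard library are available. Lean on these libraries where they do the work, as an engineer would, in place of code of your own. Each camera call takes 0.05 s, during which the arm holds its last target.

### The job

Close up the exhaust-filter housing: fold the standing yellow keeper flap down flat over the filter first, then the blue flap down over it. Then pick up the loose cover by its orange grip, set it on the housing's two dowels and push it down against the sprung seals until it sits flush on the housing. Finish while still holding it pressed fully home (a colleague will put in the screws; if let go it springs up), and leave the other things on the bench where they are.

Things in the scene. Friction and masses are not known exactly. Their poses are not given: they have to be found in the camera images.
- housing: Lower half of the filter housing: open box of grey metal fixed to the bench, 140 (x) x 96 (y) x 40 mm high to its flat rim, a round white filter inside. Origin: centre of its underside; z up. Its opening is 84 x 80 mm, with the flaps hinged along the +y and -y edges. A brass pipe stub (22 mm thick, axis 20 mm up) sticks 22 mm out of the +x end.
- dowel_a (a point): Foot of one steel dowel, on the rim, at housing x = +58, y = 0, z = 40 mm. 8 mm in diameter, it rises 16 mm above the rim, the last 6 mm tapered to a 3 mm tip.
- dowel_b (a point): Foot of the other, equal dowel, at housing x = -58, y = 0, z = 40 mm.
- seal (a joint): How far (m) the two black seal strips (6 x 70 mm, along y at housing x = +47 and -47 mm) are pushed down: 0 = free, standing 5 mm above the rim; 0.005 = level with the rim, cover flush. They sink together on springs: 6 N to start, 10 N in all at 0.005. The cover's own weight does not sink them.
- cover: The loose cover: grey metal plate 140 (x) x 96 (y) x 14 mm with the orange grip on top, about 0.28 kg, starts flat on the bench, grip up. Origin: centre of its underside. Two 11 mm holes for the dowels go right through at x = +58 and -58 mm, y = 0.
- yellow_flap (a joint): Angle of the yellow flap: 0 = folded flat over the filter (its stop), 1.57 = upright; starts standing. A 3 mm plate, 78 mm wide (housing x), 46 mm long, hinged at housing y = +38 mm, 28 mm up. It folds towards housing -y and stays where it is left (hinge friction 0.03 N m: about 1 N at the free edge moves it).
- yellow_flap_edge (a point): Middle of the free edge of the yellow flap, 46 mm from its hinge line. Its x axis runs along the hinge.
- blue_flap (a joint): Angle of the blue flap: 0 = folded flat, over the yellow one; about 1.57 = standing upright; it starts standing. The same plate and friction as the yellow flap, hinged on the opposite side at housing y = -38 mm, 33 mm up; it folds towards housing +y.
- blue_flap_edge (a point): Middle of the free edge of the blue flap, 46 mm from its hinge line. Its x axis runs along the hinge.
- cover_grip (a point): Centre of the cover's orange grip, a block 60 (x) x 26 (y) x 44 mm high in the middle of the plate; 36 mm above the cover's underside. Fully home, it is 76 mm straight above the housing's origin, cover x along housing x (either way round).
- screwdriver: Bystander: a green-handled screwdriver about 180 mm long, lying along its x axis; origin about mid-length, on the bench.
- disc_a: Bystander: a steel sample disc, 40 mm in diameter, 25 mm high; origin under its centre.
- disc_b: Bystander: a copper sample disc, 40 mm in diameter, 25 mm high; origin under its centre.
- amber_bottle: Bystander: an amber bottle, 64 mm in diameter, 120 mm high; origin under its centre.
- screw_jar: Bystander: a clear jar, 60 mm in diameter, 80 mm high; origin under its centre.
- brush: Bystander: a white-handled brush about 200 mm long, lying along its x axis; origin about mid-length, on the bench.
- mouse: Bystander: a black computer mouse, 100 x 60 x 30 mm, on a blue mat; origin under its centre.
Things that resemble listed ones, but are neither listed nor needed, are in the scene too. Leave any purple look-alike of the cover alone.

How it is judged:
On the way, in this order (a step that is already met when the one before it is completed fails the run):
1. the yellow flap is folded down while the blue one still stands (value of joint yellow_flap below 0.15 rad and value of joint blue_flap above 0.6 rad), for 0.1 s.
2. the blue flap is folded down over it (value of joint each of yellow_flap, blue_flap below 0.15 rad), for 0.1 s.
3. the cover is on the dowels (all of step 2 and z of cover_grip in the frame of housing below 0.084 m and horizontal distance between cover_grip and housing below 0.004 m and angle between the x axis of cover_grip and the x axis of housing, either way round below 0.08 rad and angle between cover_grip's own z axis and vertical below 0.06 rad), for 0.1 s.
At the end, for the whole second after the job is handed in: Both flaps are folded (within 0.15 rad); the cover is centred on the housing within 4 mm, in line within 0.08 rad, level within 0.06 rad and within 2.2 mm of flush on the rim (unheld it stands 5 mm up on the seals), and the robot is still pressing or gripping it with over 2 N (all of step 2 and z of cover_grip in the frame of housing between 0.073 and 0.0782 m and horizontal distance between cover_grip and housing below 0.004 m and angle between the x axis of cover_grip and the x axis of housing, either way round below 0.08 rad and angle between cover_grip's own z axis and vertical below 0.06 rad and contact force between any of the fingers, the arm and cover above 2 N); the arm keeps its last pose, push and grip.
It fails at once if another thing on the bench is moved by more than 30 mm (distance of any of screwdriver, disc_a, disc_b, amber_bottle, screw_jar, brush, mouse from where it was at the start of the episode above 0.03 m).
It also fails if it takes over 54 s, if anything falls off the work surface, if the arm or the gripper's body presses on something with over 40 N, if the wrist force passes 120 N, or if a joint passes its speed limit or range.

## Working session

There is one attempt and no reset: what is moved stays moved. The work goes in short steps, Python scripts to look and compute and a tool call to move; the robot and the scene stay as the last step left them, time stands still between calls to the robot, and variables do not carry over. Pictures are saved under pics/ and viewed, and the job is handed in when it is done.

Besides the shell and the picture viewer there is one more tool, called after ">>>" by a JSON object that holds its "method" and its "body", one argument or row to a line. drive_tool: Moves the arm, as the interface text tells. Its arguments: {"type":"object","properties":{"plan":{"type":"string"},"grip_force":{"type":"number"}},"required":["plan"]}

```bash
mkdir -p pics; ls
python3 - <<'E'
from workcell import monitor,cams,job,env
import cv2,numpy as np
print(monitor.get_state())
for n in("top","scene"):
    p,d=cams.read_camera(n); cv2.imwrite(f"pics/{n}0.png",p[:,:,::-1]); np.save(f"pics/{n}0.npy",d); np.save(f"pics/{n}0_rgb.npy",p)
    c=cams.calibration(n); print(n,c)
E
```

```text
pics
{'clock': 0.0, 'joint_pos': array([ 1.16243697e+00,  3.13997571e-01,  4.49772843e-02,  1.30360647e+00,
       -1.21945122e-05,  1.43118590e+00]), 'qvel': array([ 0.00026437,  0.00020528,  0.00161696, -0.0005613 , -0.00036685,
       -0.0005273 ]), 'tau': array([ 2.36261272e-03, -4.80629826e+01,  2.98529792e+01,  1.94323983e-02,
       -2.34285053e-04,  9.48151211e-06]), 'tcp_pos': array([0.15250493, 0.55391417, 0.25240976]), 'orientation': array([-0.56215716,  0.56279813,  0.42794502, -0.42906951]), 'wrist_force': array([-0.15601987, -1.16649137, -0.41599655]), 'ft_torque': array([-0.08820483, -0.03839334, -0.05476649]), 'finger_gap': 0.08536789271278789}
top {'fx': 406.39494866048534, 'fy': 406.39494866048534, 'cx': 248.16425441944756, 'cy': 190.5168249143084, 'D': array([-0.01892092,  0.        ,  0.        ,  0.        ,  0.        ]), 'R': array([[ 0.0293314 , -0.99943987,  0.01611285],
       [-0.99302741, -0.03097692, -0.1137409 ],
       [ 0.11417631, -0.01266433, -0.99337978]]), 't': array([-0.01755939,  0.56469   ,  0.94598525])}
scene {'fx': 484.0491909095487, 'fy': 484.0491909095487, 'cx': 259.1276031668686, 'cy': 192.08624704525351, 'D': array([-0.1945212,  0.       ,  0.       ,  0.       ,  0.       ]), 'R': array([[-0.0255513 ,  0.99958221,  0.01351092],
       [ 0.84589049,  0.02882125, -0.53257734],
       [-0.53274423, -0.00217929, -0.8462735 ]]), 't': array([ 0.02408258, -0.43632898,  1.57144994])}
```

View pics/top0.png

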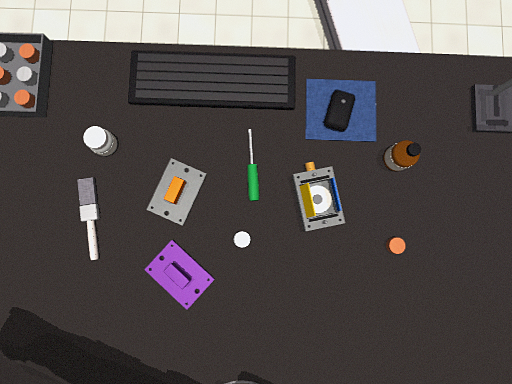

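View pics/scene0.png

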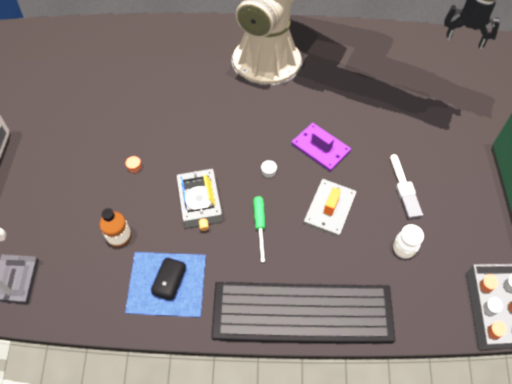

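The top view shows the housing at about (319,198), with its brass stub at (310,167), the yellow flap on the left and the blue one on the right. The cover is at (176,190). The candidates for it are the grey plate with the orange grip at (176,190), the purple look-alike at (180,274), and the orange-capped bits in the tray at (20,75). By the description it is the grey one.

```bash
cat > h.py <<'E'
import numpy as np,cv2
from workcell import monitor,cams,job,env
from scipy.spatial.transform import Rotation as Ro
def snap(n,name):
    c=cams.calibration(n); p,d=cams.read_camera(n)
    cv2.imwrite(f"pics/{name}.png",p[:,:,::-1]); np.save(f"pics/{name}.npy",d); np.save(f"pics/{name}_rgb.npy",p)
    np.savez(f"pics/{name}_cal.npz",**c); return p,d,c
def K(c): return np.array([[c['fx'],0,c['cx']],[0,c['fy'],c['cy']],[0,0,1.]])
def rays(c,px):
    u=cv2.undistortPoints(np.array(px,float).reshape(-1,1,2),K(c),np.array(c['D'])).reshape(-1,2)
    return np.c_[u,np.ones(len(u))]
def onplane(c,px,z):
    r=rays(c,px)@c['R']; C=-c['R'].T@c['t']
    return C+r*((z-C[2])/r[:,2])[:,None]
def depthpts(c,px,d):
    px=np.array(px); r=rays(c,px)*d[px[:,1],px[:,0]][:,None]
    return (r-c['t'])@c['R']
def proj(c,X):
    return cv2.projectPoints(np.array(X,float).reshape(-1,1,3),cv2.Rodrigues(c['R'])[0],c['t'],K(c),np.array(c['D']))[0].reshape(-1,2)
def pose():
    s=monitor.get_state(); q=s['orientation']; return s,Ro.from_quat([q[1],q[2],q[3],q[0]]).as_matrix()
E
python3 - <<'E'
from h import *
s,R=pose(); print(R.round(3))
p=np.load('pics/top0_rgb.npy'); d=np.load('pics/top0.npy'); c=cams.calibration('top')
hsv=cv2.cvtColor(p,cv2.COLOR_RGB2HSV)
for (x,y,w,h,n) in((140,150,75,80,'cov'),(285,155,65,80,'hou')):
    cv2.imwrite(f'pics/{n}.png',cv2.resize(p[y:y+h,x:x+w,::-1],None,fx=7,fy=7,interpolation=cv2.INTER_CUBIC))
# cover
m=np.zeros(p.shape[:2],np.uint8); m[145:232,135:218]=1
pl=((hsv[...,2]>85)&(m>0)).astype(np.uint8)
cs=max(cv2.findContours(pl,0,2)[0],key=cv2.contourArea)
P=onplane(c,cs.reshape(-1,2),0.014)
r=cv2.minAreaRect((P[:,:2]*1000).astype(np.float32)); print('cover',r)
g=((hsv[...,0]<20)&(hsv[...,1]>150)&(hsv[...,2]>150)&(m>0)).astype(np.uint8)
ys,xs=np.nonzero(g); Q=depthpts(c,np.c_[xs,ys],d); print('grip z',np.percentile(Q[:,2],[5,50,80,95]))
T=Q[Q[:,2]>.053]; print(cv2.minAreaRect((T[:,:2]*1000).astype(np.float32)),T.mean(0))
# housing
ys,xs=np.mgrid[155:240,285:352]; px=np.c_[xs.ravel(),ys.ravel()]
Q=depthpts(c,px,d); 
for lo,hi in((.034,.047),(.06,.09)):
    k=(Q[:,2]>lo)&(Q[:,2]<hi); print(lo,k.sum(),cv2.minAreaRect((Q[k][:,:2]*1000).astype(np.float32)),Q[k].mean(0))
for n,a,b in(('yel',18,35),('blu',100,125)):
    hh=hsv[px[:,1],px[:,0]]; k=(hh[:,0]>a)&(hh[:,0]<b)&(hh[:,1]>140)&(hh[:,2]>60)
    print(n,k.sum(),np.c_[px[k],(Q[k]*1000).round()][::max(1,k.sum()//12)].astype(int).tolist())
E
```

```text
[[ 0.266 -0.001 -0.964]
 [ 0.964 -0.002  0.266]
 [-0.002 -1.     0.   ]]
cover ((560.0287475585938, 175.38124084472656), (97.471923828125, 141.1104278564453), 67.88973999023438)
grip z [0.05474424 0.05749451 0.05876184 0.06009508]
((522.7821655273438, 93.56585693359375), (206.2949676513672, 58.640464782714844), 65.45173645019531) [0.55958659 0.17426238 0.06090156]
0.034 1191 ((551.2763671875, -170.17672729492188), (140.46823120117188, 97.21501922607422), 13.518085479736328) [ 0.54893556 -0.16467055  0.04026715]
0.06 222 ((552.60009765625, -173.52227783203125), (77.78211212158203, 67.06780242919922), 12.811625480651855) [ 0.55139148 -0.16988588  0.07032669]
yel 327 [[310, 162, 640, -150, 27], [303, 185, 581, -130, 47], [302, 188, 574, -129, 41], [302, 191, 567, -130, 36], [302, 194, 560, -130, 38], [302, 197, 553, -131, 32], [310, 199, 546, -144, 67], [308, 202, 540, -142, 55], [307, 205, 533, -141, 46], [305, 208, 527, -138, 36], [314, 210, 520, -153, 73], [313, 213, 513, -152, 66], [311, 216, 507, -149, 54]]
blu 111 [[332, 178, 596, -194, 71], [331, 181, 592, -197, 49], [331, 184, 586, -199, 37], [334, 186, 577, -199, 70], [333, 189, 573, -202, 48], [333, 192, 567, -203, 43], [336, 194, 559, -204, 72], [335, 197, 554, -206, 51], [335, 200, 547, -208, 43], [337, 202, 541, -208, 62], [336, 205, 536, -211, 40], [339, 207, 529, -210, 74], [337, 210, 524, -214, 38]]
```

```bash
python3 -c "
import cv2,numpy as np
a=cv2.imread('pics/cov.png');b=cv2.imread('pics/hou.png')
cv2.imwrite('pics/both.png',cv2.resize(np.hstack([a,b]),None,fx=.8,fy=.8))"
```

```text
(no output)
```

View pics/both.png

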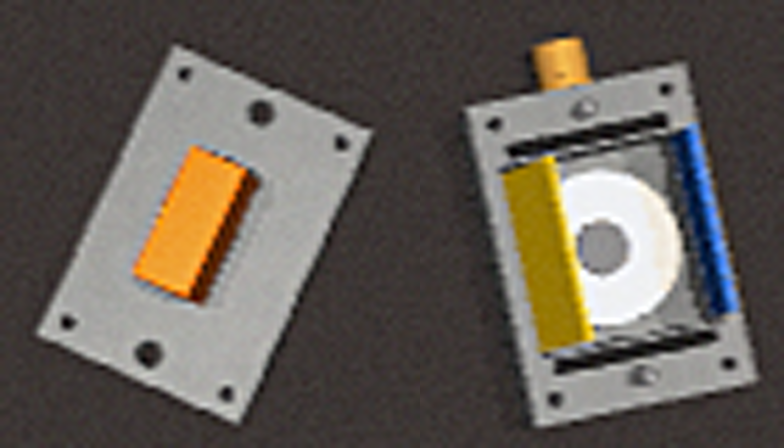

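The crop confirms the choice: a grey plate with an orange grip and two dowel holes, yaw about −22°, centre (0.560, 0.175). The housing is at (0.551, −0.170) with yaw about 13.5°. The stub and the box sizes agree with that (140.5 x 97). Tool y points down. I'll move to the yellow flap's outer side with the gripper shut.

>>> {"method": "drive_tool", "body": {
  "plan": "-1 -43 0 -44 0 0 0;-1 -43 0 -44 0 0 0;-1 -43 0 -44 0 0 0;-1 -43 0 -44 0 0 0;-1 -43 0 -44 0 0 0;-1 -43 0 -44 0 0 0;-1 -43 0 -44 0 0 0;-1 -43 0 -44 0 0 0",
  "grip_force": 60
}}

```text
clock: 1.1
tcp_pos: [0.4038, 0.1237, 0.2499]
orientation: [-0.56, 0.561, 0.43, -0.432]
wrist_force: [1.0, 0.6, 1.2]
finger_gap: -0.0001
```

```bash
cat >> h.py <<'E'
H0=np.array([.551,-.170]); HY=np.deg2rad(13.5)
def hw(hx,hy):
    a=HY; return H0+np.array([[np.cos(a),-np.sin(a)],[np.sin(a),np.cos(a)]])@np.array([hx,hy])
def go(xy,tipz,yaw,oh=.022):
    s,R=pose(); dz=np.array([*xy,tipz+oh])-s['tcp_pos']
    # desired: tool y down, tool x at yaw (deg) or +180
    y0=np.degrees(np.arctan2(R[1,0],R[0,0])); dy=(yaw-y0+90)%180-90
    rx=np.array([np.cos(np.radians(yaw)),np.sin(np.radians(yaw)),0])
    if np.dot(rx,R[:,0])<0: rx=-rx
    Rd=np.column_stack([rx,[0,0,-1],np.cross(rx,[0,0,-1])])
    print('t',s['clock'],'tcp',s['tcp_pos'].round(4),'yaw',y0.round(1),'q6',s['joint_pos'].round(2),'F',s['wrist_force'].round(1),'gap',round(s['finger_gap'],4))
    print(' shift now-axes mm',(R.T@dz*1000).round(1),' final-axes',(Rd.T@dz*1000).round(1),'rotvec deg',np.degrees(Ro.from_matrix(R.T@Rd).as_rotvec()).round(1))
E
python3 - <<'E'
from h import *
go(hw(0,.075),.12,103.5)
E
```

```text
t 1.1 tcp [0.4038 0.1237 0.2499] yaw 75.2 q6 [ 0.11  0.02 -0.32  1.23 -0.    0.37] F [1.  0.6 1.2] gap -0.0001
 shift now-axes mm [-179.8  108.5 -181.8]  final-axes [-244.9  107.9  -74.5] rotvec deg [ -0.1 -28.3  -0.2]
```

>>> {"method": "drive_tool", "body": {
  "plan": "-1 0 0 0 0 -10 0;-1 0 0 0 0 -10 0;-1 0 0 0 0 -8.5 0;-1 -55 0 -17 0 0 0;-1 -55 0 -17 0 0 0;-1 -55 0 -17 0 0 0;-1 -55 0 -17 0 0 0"
}}

```text
clock: 1.98
tcp_pos: [0.5261, -0.0808, 0.2483]
orientation: [0.434, -0.433, -0.557, 0.56]
wrist_force: [0.8, 0.5, -0.4]
finger_gap: -0.0003
```

Run:
```python
from h import *
go(hw(0,.075),.12,103.5)
snap('wrist','w1')
```

```text
t 1.975 tcp [ 0.5261 -0.0808  0.2483] yaw 104.4 q6 [-0.3   0.23 -0.07  1.27 -0.   -0.55] F [ 0.8  0.5 -0.4] gap -0.0003
 shift now-axes mm [-17.5 106.3  -3.5]  final-axes [-17.6 106.3  -3.3] rotvec deg [-0.3  0.9 -0.1]
```

View pics/w1.png

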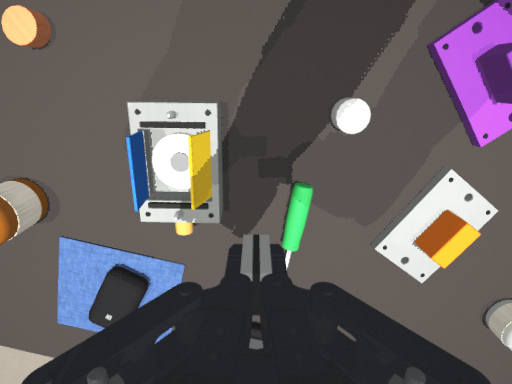

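The wrist view shows the housing upside down: dowels near (171,115) and (184,213), the yellow flap at (200,170) and the blue flap at (138,172). I'll refine from it.

Run:
```python
from h import *
p=np.load('pics/w1_rgb.npy'); c=dict(np.load('pics/w1_cal.npz')); d=np.load('pics/w1.npy')
a=p[95:230,110:230,::-1]; b=p[160:295,360:500,::-1]
cv2.imwrite('pics/w1c.png',cv2.resize(np.hstack([a,b]),None,fx=3,fy=3,interpolation=cv2.INTER_CUBIC))
hsv=cv2.cvtColor(p,cv2.COLOR_RGB2HSV)
def Q(x0,x1,y0,y1):
    ys,xs=np.mgrid[y0:y1,x0:x1]; px=np.c_[xs.ravel(),ys.ravel()]; return px,depthpts(c,px,d)
px,q=Q(115,235,90,235); k=(q[:,2]>.036)&(q[:,2]<.044); print('rim',cv2.minAreaRect((q[k][:,:2]*1000).astype(np.float32)))
k=(q[:,2]>.06)&(q[:,2]<.1); 
hx=np.array([np.cos(HY),np.sin(HY)]); hy=np.array([-np.sin(HY),np.cos(HY)])
hs=hsv[px[:,1],px[:,0]]
for n,lo,hi in(('y',18,35),('b',100,125)):
    kk=(hs[:,0]>lo)&(hs[:,0]<hi)&(hs[:,1]>120)&(q[:,2]>.035); e=q[kk]; top=np.percentile(e[:,2],97); e2=e[e[:,2]>top-.004]
    print(n,'top',top,'hx',np.percentile((e2[:,:2]-H0)@hx,[2,98]),'hy',np.median((e2[:,:2]-H0)@hy))
px,q=Q(365,505,160,290); k=(q[:,2]>.010)&(q[:,2]<.02); print('plate',cv2.minAreaRect((q[k][:,:2]*1000).astype(np.float32)),np.median(q[k][:,2]))
k=(q[:,2]>.052)&(q[:,2]<.064); print('griptop',k.sum(),cv2.minAreaRect((q[k][:,:2]*1000).astype(np.float32)),np.median(q[k][:,2]))
```

```text
rim ((551.4705200195312, -168.80532836914062), (141.17678833007812, 96.75160217285156), 13.573921203613281)
y top 0.07235815604400289 hx [-0.0382379   0.03840489] hy 0.026100819206046417
b top 0.07971958534648725 hx [-0.03843138  0.03723812] hy -0.033184206470061366
plate ((559.7968139648438, 176.23240661621094), (98.2163314819336, 141.0244903564453), 67.81365203857422) 0.013641756900503808
griptop 1015 ((559.599853515625, 175.50955200195312), (26.92255210876465, 59.94980239868164), 68.01240539550781) 0.057421767640581656
```

View pics/w1c.png

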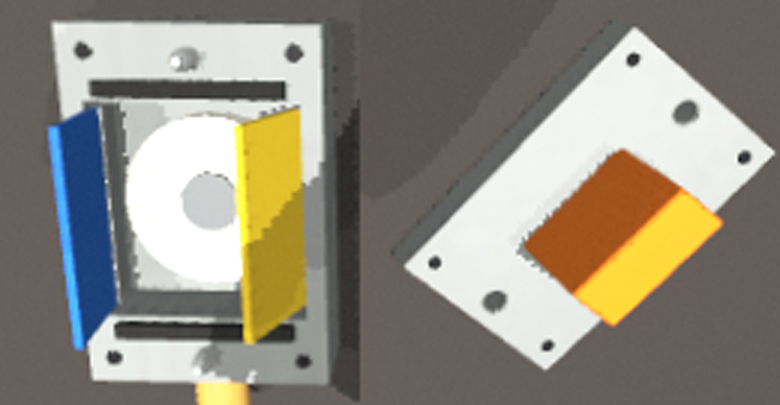

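>>> {"method": "drive_tool", "body": {
  "plan": "-1 -9 55 -3 0 0 0;-1 -9 55 0 0 0 0;-1 0 55 0 0 0 0;-1 0 5 0 0 0 0"
}}

```text
clock: 2.52
tcp_pos: [0.5387, -0.1081, 0.0729]
orientation: [0.434, -0.437, -0.555, 0.559]
wrist_force: [-1.0, 0.3, -0.6]
finger_gap: -0.0004
```

```bash
sed -i 's/H0=np.array(\[.551,-.170\])/H0=np.array([.5513,-.1693])/' h.py
python3 - <<'E'
from h import *
go(hw(0,.016),.058,103.5)
E
```

```text
t 2.525 tcp [ 0.5387 -0.1081  0.0729] yaw 103.9 q6 [-0.34  0.38 -0.32  0.87 -0.01 -0.58] F [-1.   0.3 -0.6] gap -0.0004
 shift now-axes mm [-46.5  -6.7   2.4]  final-axes [-46.4  -7.1   2. ] rotvec deg [-0.1  0.4 -0.4]
```

>>> {"method": "drive_tool", "body": {
  "plan": "-1 -12 -4 1 0 0 0;-1 -12 0 1 0 0 0;-1 -12 0 0 0 0 0;-1 -12 0 0 0 0 0;-1 -3 8 0 0 0 0;-1 -2 8 0 0 0 0"
}}

```text
clock: 3.28
tcp_pos: [0.5567, -0.1693, 0.0711]
orientation: [0.428, -0.445, -0.554, 0.559]
wrist_force: [-2.7, -4.2, 3.1]
finger_gap: 0.0
```

Run:
```python
from h import *
go(hw(0,.008),.031,103.5)
snap('wrist','w2');snap('top','t2')
a=cv2.imread('pics/w2.png');b=cv2.imread('pics/t2.png')[155:240,285:352]
cv2.imwrite('pics/c2.png',np.hstack([a,cv2.resize(b,(288,384))]))
```

```text
t 3.275 tcp [ 0.5567 -0.1693  0.0711] yaw 103.8 q6 [-0.43  0.43 -0.25  0.87 -0.01 -0.67] F [-2.7 -4.2  3.1] gap 0.0
 shift now-axes mm [ 9.7 17.8  5.4]  final-axes [ 9.3 18.1  5.3] rotvec deg [ 0.5  0.3 -1.3]
```

View pics/c2.png

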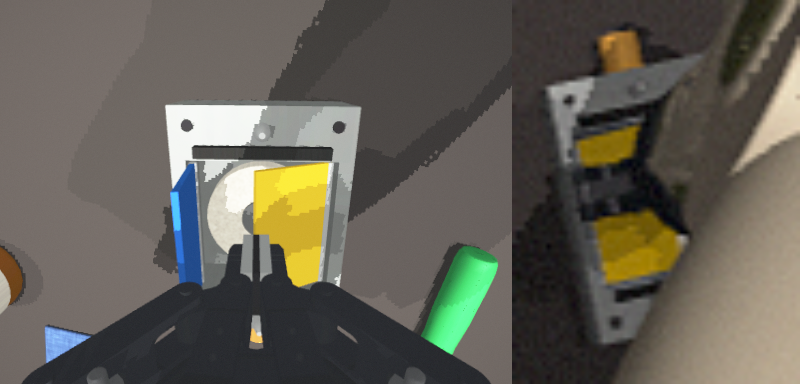

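The yellow flap is partly down, with the fingers over its free half at (255,245). The blue flap still stands at (187,220). I'll press the yellow flap down.

>>> {"method": "drive_tool", "body": {
  "plan": "-1 3 6 3 0 0 -1;-1 3 6 2 0 0 0;-1 2 4 0 0 0 0;-1 0 4 0 0 0 0"
}}

```text
clock: 3.88
tcp_pos: [0.5494, -0.1611, 0.0505]
orientation: [-0.434, 0.439, 0.559, -0.554]
wrist_force: [-10.7, 2.7, 40.7]
finger_gap: 0.0005
```

Run:
```python
from h import *
go(hw(0,.008),.031,103.5)
```

```text
t 3.875 tcp [ 0.5494 -0.1611  0.0505] yaw 103.8 q6 [-0.43  0.44 -0.29  0.83  0.01 -0.67] F [-10.7   2.7  40.7] gap 0.0005
 shift now-axes mm [-0.4 -2.5  0.1]  final-axes [-0.4 -2.5  0.1] rotvec deg [ 0.6  0.3 -0.1]
```

Contact at 40 N with the tip at 28 mm means the flap is on its stop. I'll lift and cross over the blue flap.

>>> {"method": "drive_tool", "body": {
  "plan": "-1 0 -50 0 0 0 0;-1 0 -50 0 0 0 0;-1 -45 0 0 0 0 0;-1 -45 0 0 0 0 0"
}}

```text
clock: 4.38
tcp_pos: [0.5694, -0.2449, 0.153]
orientation: [-0.433, 0.435, 0.561, -0.556]
wrist_force: [0.3, 0.5, -0.2]
finger_gap: 0.0001
```

Run:
```python
from h import *
go(hw(0,-.072),.058,103.5)
snap('wrist','w3')
```

```text
t 4.375 tcp [ 0.5694 -0.2449  0.153 ] yaw 104.3 q6 [-0.54  0.44 -0.02  1.11  0.01 -0.79] F [ 0.3  0.5 -0.2] gap 0.0001
 shift now-axes mm [ 5.6 73.   0.5]  final-axes [ 5.8 73.  -0. ] rotvec deg [0.5 0.8 0.1]
```

View pics/w3.png

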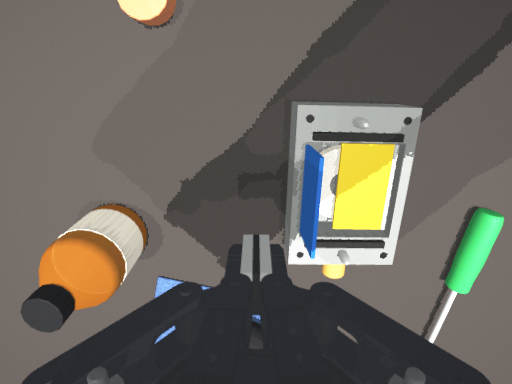

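The yellow flap is flat at (365,187) and the blue one still stands at (313,200). I'll descend outside the blue flap and fold it.

>>> {"method": "drive_tool", "body": {
  "plan": "-1 2 35 0 0 0 0;-1 2 35 0 0 0 0;-1 8 0 0 0 0 0;-1 11 0 0 0 0 0;-1 11 0 0 0 0 0;-1 11 0 0 0 0 0"
}}

```text
clock: 5.18
tcp_pos: [0.5621, -0.2059, 0.0836]
orientation: [-0.431, 0.44, 0.56, -0.555]
wrist_force: [-0.0, -1.0, 0.3]
finger_gap: 0.0003
```

Run:
```python
from h import *
go(hw(0,-.008),.036,103.5)
```

```text
t 5.175 tcp [ 0.5621 -0.2059  0.0836] yaw 103.9 q6 [-0.49  0.45 -0.19  0.92  0.   -0.73] F [-0.  -1.   0.3] gap 0.0003
 shift now-axes mm [30.3 25.4  2.1]  final-axes [30.1 25.6  2. ] rotvec deg [ 0.8  0.5 -0.3]
```

>>> {"method": "drive_tool", "body": {
  "plan": "-1 12 0 1 0 0 0;-1 11 0 1 0 0 0;-1 3 8 0 0 0 0;-1 0 7 0 0 0 0;-1 0 5 0 0 0 0;-1 0 4 0 0 0 0"
}}

```text
clock: 5.92
tcp_pos: [0.5546, -0.1786, 0.0598]
orientation: [-0.43, 0.441, 0.56, -0.554]
wrist_force: [-0.8, 1.0, 0.7]
finger_gap: -0.0001
```

Run:
```python
from h import *
go(hw(0,-.008),.036,103.5)
```

```text
t 5.925 tcp [ 0.5546 -0.1786  0.0598] yaw 104.0 q6 [-0.45  0.44 -0.26  0.85  0.   -0.7 ] F [-0.8  1.   0.7] gap -0.0001
 shift now-axes mm [1.9 1.8 1.1]  final-axes [1.9 1.8 1.1] rotvec deg [ 0.9  0.5 -0.4]
```

>>> {"method": "drive_tool", "body": {
  "plan": "-1 1 3 1 0 0 0;-1 0 3 0 0 0 0;-1 0 0 0 0 0 0"
}}

```text
clock: 6.3
tcp_pos: [0.554, -0.1785, 0.0568]
orientation: [-0.429, 0.441, 0.56, -0.554]
wrist_force: [0.8, -0.2, -0.2]
finger_gap: 0.0
```

Run:
```python
from h import *
go(hw(0,-.008),.036,103.5)
```

```text
t 6.3 tcp [ 0.554  -0.1785  0.0568] yaw 104.0 q6 [-0.45  0.44 -0.27  0.84  0.01 -0.7 ] F [ 0.8 -0.2 -0.2] gap 0.0
 shift now-axes mm [ 1.6 -1.2  0.4]  final-axes [ 1.6 -1.2  0.5] rotvec deg [ 1.   0.5 -0.5]
```

>>> {"method": "drive_tool", "body": {
  "plan": "-1 0 3 0 0 0 0;-1 0 2 0 0 0 0"
}}

```text
clock: 6.55
tcp_pos: [0.5544, -0.1787, 0.0561]
orientation: [-0.428, 0.442, 0.561, -0.554]
wrist_force: [-6.2, 3.2, 18.8]
finger_gap: -0.0002
```

Contact at 19 N. I'll lift, look, and head for the cover.

>>> {"method": "drive_tool", "body": {
  "plan": "-1 0 -50 0 0 0 0;-1 0 -60 0 0 0 0;-1 0 -60 0 0 0 0;1 60 0 0 0 0 0;1 60 0 0 0 0 0"
}}

```text
clock: 7.18
tcp_pos: [0.523, -0.0636, 0.2287]
orientation: [-0.43, 0.445, 0.559, -0.552]
wrist_force: [0.4, 0.4, -0.9]
finger_gap: 0.036
```

Run:
```python
from h import *
p,d,c=snap('wrist','w4')
s,R=pose();print(s['tcp_pos'])
ys,xs=np.mgrid[0:384,0:512]; px=np.c_[xs.ravel(),ys.ravel()]; q=depthpts(c,px,d)
hsv=cv2.cvtColor(p,cv2.COLOR_RGB2HSV).reshape(-1,3)
hx=np.array([np.cos(HY),np.sin(HY)]); hy=np.array([-np.sin(HY),np.cos(HY)]); l=np.c_[(q[:,:2]-H0)@hx,(q[:,:2]-H0)@hy]
ins=(abs(l[:,0])<.045)&(abs(l[:,1])<.045)
for n,lo,hi in(('y',18,35),('b',100,125)):
    k=ins&(hsv[:,0]>lo)&(hsv[:,0]<hi)&(hsv[:,1]>120); print(n,k.sum(),np.percentile(l[k,1],[3,97]),np.percentile(q[k,2],[3,50,97]))
rim=(abs(l[:,0])<.08)&(abs(l[:,1])<.06)&(q[:,2]>.035)&(q[:,2]<.043)
print(cv2.minAreaRect((q[rim][:,:2]*1000).astype(np.float32)))
```

```text
[ 0.52060594 -0.05731972  0.22911112]
y 1728 [0.0093181 0.0356477] [0.02813129 0.0294545  0.0308582 ]
b 2764 [-0.03342686  0.00801373] [0.03305879 0.03443016 0.03572375]
((551.52587890625, -168.08734130859375), (140.86817932128906, 97.57539367675781), 13.505383491516113)
```

View pics/w4.png

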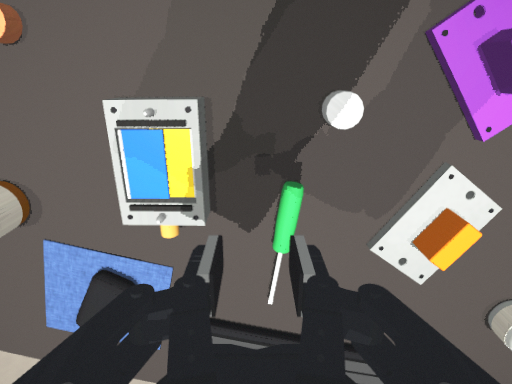

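Both flaps are flat: yellow at z about 29 mm, blue over it at about 34 mm. Next I go above the cover.

Run:
```python
from h import *
go((.5598,.1755),.11,67.9)
```

```text
t 7.225 tcp [ 0.5206 -0.0573  0.2291] yaw 103.8 q6 [-0.27  0.21 -0.16  1.19  0.   -0.51] F [-3.2  4.9  0.3] gap 0.0431
 shift now-axes mm [217.3  97.7 -91.7]  final-axes [230.5  97.1  51.3] rotvec deg [ 1.2 35.9  0. ]
```

>>> {"method": "drive_tool", "body": {
  "plan": "1 0 0 0 1 9 0;1 0 0 0 0 9 0;1 0 0 0 0 9 0;1 0 0 0 0 9 0;1 57 10 13 0 0 0;1 57 10 13 0 0 0;1 57 10 13 0 0 0;1 56 10 13 0 0 0"
}}

```text
clock: 8.22
tcp_pos: [0.5652, 0.1734, 0.1847]
orientation: [-0.59, 0.595, 0.386, -0.386]
wrist_force: [0.4, -0.4, 0.6]
finger_gap: 0.0852
```

Run:
```python
from h import *
go((.5598,.1755),.11,67.9)
p,d,c=snap('wrist','w5')
s,R=pose(); print(s['tcp_pos'],s['qvel'].round(3))
ys,xs=np.mgrid[0:384,0:512]; px=np.c_[xs.ravel(),ys.ravel()]; q=depthpts(c,px,d)
hsv=cv2.cvtColor(p,cv2.COLOR_RGB2HSV).reshape(-1,3)
k=(np.hypot(q[:,0]-.56,q[:,1]-.1755)<.05)&(hsv[:,0]<22)&(hsv[:,1]>150)&(q[:,2]>.052)&(q[:,2]<.064)
print(k.sum(),cv2.minAreaRect((q[k][:,:2]*1000).astype(np.float32)),np.median(q[k][:,2]))
```

```text
t 8.225 tcp [0.5652 0.1734 0.1847] yaw 66.2 q6 [ 0.17  0.37 -0.04  1.15 -0.01  0.58] F [ 0.4 -0.4  0.6] gap 0.0852
 shift now-axes mm [-0.1 52.6  6.2]  final-axes [-0.1 52.7  5.8] rotvec deg [ 0.4 -1.7 -0.2]
[0.5651943  0.17985479 0.18283766] [-0.069 -0.036 -0.06   0.038 -0.034 -0.146]
1920 ((559.6857299804688, 176.56932067871094), (25.531822204589844, 59.50225067138672), 68.12818145751953) 0.057841253127851315
```

View pics/w5.png

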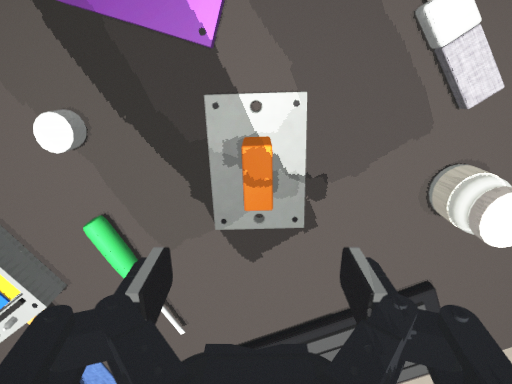

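The orange grip at (258,173) lies midway between the open fingers, and its size and height match (25.5 x 59.5 mm, 58 mm high). I'll descend.

Run:
```python
from h import *
go((.5597,.1760),.025,68)
```

```text
t 8.275 tcp [0.5652 0.1799 0.1828] yaw 66.5 q6 [ 0.17  0.37 -0.04  1.15 -0.    0.58] F [2.  3.1 0.2] gap 0.0853
 shift now-axes mm [ -5.7 135.8   4. ]  final-axes [ -5.6 135.8   3.7] rotvec deg [ 0.2 -1.5 -0. ]
```

>>> {"method": "drive_tool", "body": {
  "plan": "1 -5 40 4 0 -1.5 0;1 0 40 0 0 0 0;1 0 35 0 0 0 0;1 0 0 0 0 0 0"
}}

```text
clock: 8.78
tcp_pos: [0.5598, 0.1785, 0.0625]
orientation: [-0.584, 0.586, 0.398, -0.398]
wrist_force: [-0.3, -0.6, 0.2]
finger_gap: 0.0854
```

Run:
```python
from h import *
go((.5597,.1760),.025,68)
```

```text
t 8.775 tcp [0.5598 0.1785 0.0625] yaw 68.4 q6 [ 0.17  0.46 -0.23  0.88 -0.    0.55] F [-0.3 -0.6  0.2] gap 0.0854
 shift now-axes mm [-2.4 15.5 -0.8]  final-axes [-2.4 15.5 -0.8] rotvec deg [ 0.1  0.4 -0.1]
```

>>> {"method": "drive_tool", "body": {
  "plan": "1 -2 8 -1 0 0 0;1 0 7 0 0 0 0;1 0 0 0 0 0 0;-1 0 0 0 0 0 0;-1 0 0 0 0 0 0;-1 0 0 0 0 0 0;-1 0 0 0 0 0 0;-1 0 0 0 0 0 0",
  "grip_force": 70
}}

```text
clock: 9.78
tcp_pos: [0.5642, 0.176, 0.052]
orientation: [-0.582, 0.587, 0.4, -0.395]
wrist_force: [0.4, -0.1, -1.2]
finger_gap: 0.0246
```

Run:
```python
from h import *
go((.5597,.1760),.025,68)
```

```text
t 9.775 tcp [0.5642 0.176  0.052 ] yaw 68.4 q6 [ 0.17  0.47 -0.24  0.85 -0.    0.55] F [ 0.4 -0.1 -1.2] gap 0.0246
 shift now-axes mm [-1.7  5.   4.2]  final-axes [-1.7  5.   4.2] rotvec deg [0.6 0.4 0.2]
```

>>> {"method": "drive_tool", "body": {
  "plan": "-1 0 -30 0 0 0 0;-1 0 -50 0 0 0 0;-1 0 -50 0 0 0 0;-1 0 -5 0 0 0 0;-1 0 0 0 0 0 0"
}}

```text
clock: 10.4
tcp_pos: [0.5589, 0.1757, 0.1846]
orientation: [-0.584, 0.585, 0.396, -0.399]
wrist_force: [-0.5, 0.9, -2.7]
finger_gap: 0.0249
```

Run:
```python
from h import *
go(hw(0,0),.14,103.5)
p,d,c=snap('wrist','w6')
s,R=pose(); print(s['tcp_pos'])
ys,xs=np.mgrid[0:384,0:512]; px=np.c_[xs.ravel(),ys.ravel()]; q=depthpts(c,px,d)
hsv=cv2.cvtColor(p,cv2.COLOR_RGB2HSV).reshape(-1,3)
l=(q-s['tcp_pos'])@R*1000
k=(abs(l[:,0])<70)&(abs(l[:,2])<90)&(hsv[:,1]<60)&(hsv[:,2]>80)&(l[:,1]<50)&(l[:,1]>10)
print('plate y(tool)',np.percentile(l[k,1],[5,50,95]))
A=np.c_[l[k][:,0],l[k][:,2],np.ones(k.sum())]; y0=np.median(l[k,1]); kk=abs(l[k][:,1]-y0)<4
print('plane',np.linalg.lstsq(A[kk],l[k][kk,1],rcond=None)[0], 'rect',cv2.minAreaRect(l[k][kk][:,[0,2]].astype(np.float32)))
```

```text
t 10.4 tcp [0.5589 0.1757 0.1846] yaw 68.4 q6 [ 0.17  0.36 -0.05  1.16 -0.    0.55] F [-0.5  0.9 -2.7] gap 0.0249
 shift now-axes mm [-323.5   23.6 -119.9]  final-axes [-333.7   22.6   87.9] rotvec deg [ -0.1 -35.1  -0.2]
[0.55891719 0.17575321 0.18445162]
plate y(tool) [36.52308358 37.65138599 38.84134606]
plane [ 1.75393248e-03 -7.84254209e-03  3.79425773e+01] rect ((-0.09675979614257812, 4.0484771728515625), (141.19009399414062, 96.5843276977539), 89.87606811523438)
```

View pics/w6.png

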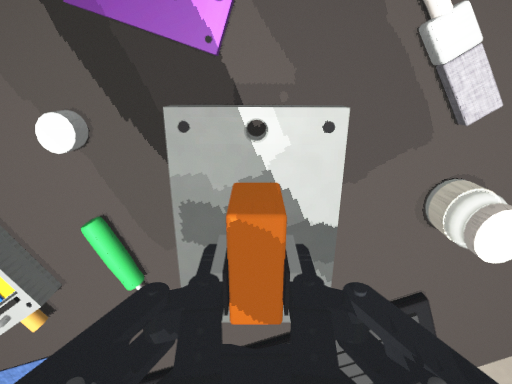

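The cover is held level and in line: its centre is 4.0 mm along tool +z and its underside is 51.9 mm below the TCP. I'll carry it over the housing.

>>> {"method": "drive_tool", "body": {
  "plan": "-1 0 0 0 0 -9 0;-1 0 0 0 0 -9 0;-1 0 0 0 0 -9 0;-1 0 0 0 0 -8 0;-1 -50 0 14 0 0 0;-1 -50 0 14 0 0 0;-1 -50 0 14 0 0 0;-1 -50 0 14 0 0 0"
}}

```text
clock: 11.45
tcp_pos: [0.5458, -0.0338, 0.1655]
orientation: [0.438, -0.422, -0.553, 0.569]
wrist_force: [0.7, -0.1, -2.1]
finger_gap: 0.0252
```

Run:
```python
from h import *
go(hw(.004,0),.15,103.5,0)
```

```text
t 11.45 tcp [ 0.5458 -0.0338  0.1655] yaw 105.1 q6 [-0.2   0.33 -0.16  1.12 -0.01 -0.47] F [ 0.7 -0.1 -2.1] gap 0.0252
 shift now-axes mm [-132.5   15.7   25.6]  final-axes [-133.1   15.5   22.3] rotvec deg [-1.9  1.6  0.2]
```

>>> {"method": "drive_tool", "body": {
  "plan": "-1 -10 -10 15 -1.9 1.5 0;-1 0 0 8 0 0 0;-1 0 0 0 0 0 0"
}}

```text
clock: 11.82
tcp_pos: [0.5226, -0.0524, 0.1697]
orientation: [0.443, -0.435, -0.554, 0.555]
wrist_force: [0.1, 0.4, -3.3]
finger_gap: 0.025
```

Run:
```python
from h import *
go(hw(.004,0),.15,103.5,0)
p,d,c=snap('wrist','w7')
s,R=pose(); print(s['tcp_pos'],s['qvel'].round(3))
ys,xs=np.mgrid[0:384,0:512]; px=np.c_[xs.ravel(),ys.ravel()]; q=depthpts(c,px,d)
hx=np.array([np.cos(HY),np.sin(HY)]); hy=np.array([-np.sin(HY),np.cos(HY)]); l=np.c_[(q[:,:2]-H0)@hx,(q[:,:2]-H0)@hy]
rim=(abs(l[:,0])<.08)&(abs(l[:,1])<.06)&(q[:,2]>.036)&(q[:,2]<.044)
print('rim',cv2.minAreaRect((q[rim][:,:2]*1000).astype(np.float32)))
```

```text
t 11.825 tcp [ 0.5226 -0.0524  0.1697] yaw 103.2 q6 [-0.26  0.27 -0.23  1.09  0.   -0.49] F [ 0.1  0.4 -3.3] gap 0.025
 shift now-axes mm [-120.5   18.6   -5.3]  final-axes [-120.3   19.7   -4.6] rotvec deg [-0.5 -0.3  0.5]
[ 0.52304366 -0.0522451   0.16977642] [0.015 0.003 0.02  0.    0.001 0.002]
rim ((551.8598022460938, -170.09951782226562), (141.1510467529297, 95.12267303466797), 13.453315734863281)
```

View pics/w7.png

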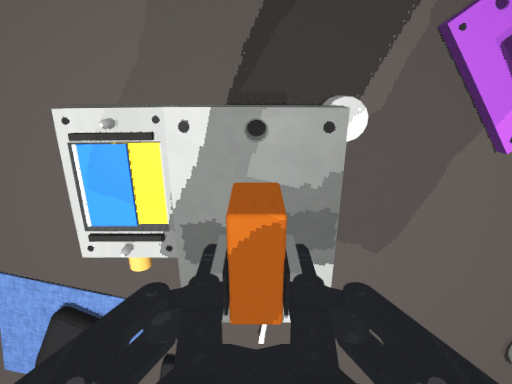

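The wrist view shows the housing clear at (115,185), with dowels at (108,123) and (127,248) and both flaps flat. The rim fit agrees with the earlier pose to about 1 mm.

>>> {"method": "drive_tool", "body": {
  "plan": "-1 -40 0 -2 0 0 0;-1 -40 0 -2 0 0 0;-1 -32 0 -1 0 0 0;-1 0 0 0 0 0 0"
}}

```text
clock: 12.38
tcp_pos: [0.5568, -0.1575, 0.1658]
orientation: [0.441, -0.431, -0.556, 0.557]
wrist_force: [-0.3, 0.7, -3.5]
finger_gap: 0.0243
```

```bash
sed -i 's/H0=np.array(\[.5513,-.1693\])/H0=np.array([.5516,-.1693])/' h.py
python3 - <<'E'
from h import *
go(hw(.004,0),.115,103.5,0)
E
```

```text
t 12.375 tcp [ 0.5568 -0.1575  0.1658] yaw 103.9 q6 [-0.42  0.37 -0.09  1.12  0.   -0.66] F [-0.3  0.7 -3.5] gap 0.0243
 shift now-axes mm [-10.8  50.7   3.4]  final-axes [-10.2  50.8   3.8] rotvec deg [-0.6  0.4  0.6]
```

>>> {"method": "drive_tool", "body": {
  "plan": "-1 -10 15 3 -0.5 0.4 0.5;-1 0 15 0 0 0 0;-1 0 10 0 0 0 0;-1 0 0 0 0 0 0"
}}

```text
clock: 12.88
tcp_pos: [0.5563, -0.1626, 0.1222]
orientation: [-0.439, 0.434, 0.557, -0.556]
wrist_force: [-0.2, 1.0, -4.0]
finger_gap: 0.0249
```

Run:
```python
from h import *
go(hw(.004,0),.112,103.5,0)
```

```text
t 12.875 tcp [ 0.5563 -0.1626  0.1222] yaw 103.8 q6 [-0.42  0.4  -0.16  1.02  0.   -0.67] F [-0.2  1.  -4. ] gap 0.0249
 shift now-axes mm [-5.5 10.2  2.1]  final-axes [-5.4 10.2  2.1] rotvec deg [-0.2  0.3  0.4]
```

>>> {"method": "drive_tool", "body": {
  "plan": "-1 -6 2 2 -0.2 0.3 0.4;-1 0 0 0 0 0 0"
}}

```text
clock: 13.12
tcp_pos: [0.5562, -0.1687, 0.1207]
orientation: [0.437, -0.438, -0.556, 0.556]
wrist_force: [-0.1, -0.0, -3.2]
finger_gap: 0.0248
```

Run:
```python
from h import *
go(hw(.004,0),.112,103.5,0)
p,d,c=snap('wrist','w8');snap('top','t8')
s,R=pose();go(hw(.004,0),.112,103.5,0)
ys,xs=np.mgrid[0:384,0:512]; px=np.c_[xs.ravel(),ys.ravel()]; q=depthpts(c,px,d)
hsv=cv2.cvtColor(p,cv2.COLOR_RGB2HSV).reshape(-1,3)
l=(q-s['tcp_pos'])@R*1000
k=(abs(l[:,0])<70)&(abs(l[:,2])<90)&(hsv[:,1]<60)&(hsv[:,2]>80)&(abs(l[:,1]-38)<4)
print('rect',cv2.minAreaRect(l[k][:,[0,2]].astype(np.float32)))
a=cv2.imread('pics/w8.png');b=cv2.imread('pics/t8.png')[140:240,285:360]
cv2.imwrite('pics/c8.png',np.hstack([a,cv2.resize(b,(288,384))]))
```

```text
t 13.125 tcp [ 0.5562 -0.1687  0.1207] yaw 103.6 q6 [-0.43  0.39 -0.17  1.   -0.   -0.67] F [-0.1 -0.  -3.2] gap 0.0248
 shift now-axes mm [0.5 8.7 0.7]  final-axes [0.5 8.7 0.7] rotvec deg [ 0.1  0.1 -0.1]
t 13.225 tcp [ 0.5564 -0.1686  0.121 ] yaw 103.6 q6 [-0.43  0.39 -0.17  1.   -0.   -0.67] F [ 0.6 -0.1 -3.2] gap 0.0248
 shift now-axes mm [0.5 9.  0.8]  final-axes [0.5 9.  0.8] rotvec deg [ 0.1  0.1 -0.1]
rect ((0.3912086486816406, 4.1448822021484375), (141.17567443847656, 96.67526245117188), 89.83265686035156)
```

View pics/c8.png

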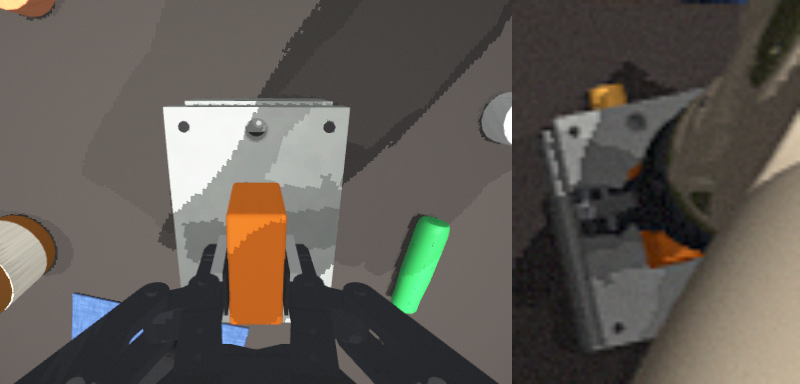

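The far dowel's tip shows inside the hole at (257,128), and the pose is within about 1 mm. I'll lower the cover onto the dowels.

>>> {"method": "drive_tool", "body": {
  "plan": "-1 0.5 6 0.7 0 0 0;-1 0 6 0 0 0 0;-1 0 6 0 0 0 0;-1 0 0 0 0 0 0"
}}

```text
clock: 13.72
tcp_pos: [0.5556, -0.1685, 0.102]
orientation: [-0.437, 0.438, 0.556, -0.555]
wrist_force: [0.4, -0.0, -3.6]
finger_gap: 0.0252
```

Run:
```python
from h import *
go(hw(.004,0),.0919,103.5,0)
```

```text
t 13.725 tcp [ 0.5556 -0.1685  0.102 ] yaw 103.6 q6 [-0.43  0.41 -0.2   0.96 -0.   -0.67] F [ 0.4 -0.  -3.6] gap 0.0252
 shift now-axes mm [ 0.2 10.1  0.1]  final-axes [ 0.2 10.1  0.1] rotvec deg [ 0.1  0.1 -0.1]
```

Engaged with no lateral force. I'll push on to the seals.

>>> {"method": "drive_tool", "body": {
  "plan": "-1 0 5 0 0 0 0;-1 0 5 0 0 0 0;-1 0 4 0 0 0 0;-1 0 0 0 0 0 0",
  "grip_force": 100
}}

```text
clock: 14.22
tcp_pos: [0.5561, -0.1687, 0.0937]
orientation: [-0.435, 0.44, 0.556, -0.555]
wrist_force: [-3.3, 1.9, 4.9]
finger_gap: 0.0241
```

Run:
```python
from h import *
go(hw(.004,0),.0919,103.5,0)
```

```text
t 14.225 tcp [ 0.5561 -0.1687  0.0937] yaw 103.5 q6 [-0.43  0.41 -0.21  0.94  0.   -0.67] F [-3.3  1.9  4.9] gap 0.0241
 shift now-axes mm [0.5 1.8 0.5]  final-axes [0.5 1.8 0.5] rotvec deg [ 0.3  0.  -0.2]
```

>>> {"method": "drive_tool", "body": {
  "plan": "-1 0 4 0 0 0 0;-1 0 4 0 0 0 0;-1 0 4 0 0 0 0;-1 0 4 0 0 0 0"
}}

```text
clock: 14.72
tcp_pos: [0.556, -0.1688, 0.0921]
orientation: [-0.433, 0.442, 0.557, -0.554]
wrist_force: [-9.3, 2.2, 26.2]
finger_gap: 0.0243
```

Run:
```python
from h import *
go(hw(.004,0),.0919,103.5,0)
p,d,c=snap('wrist','w9')
s,R=pose();go(hw(.004,0),.0919,103.5,0)
ys,xs=np.mgrid[0:384,0:512]; px=np.c_[xs.ravel(),ys.ravel()]; q=depthpts(c,px,d)
hsv=cv2.cvtColor(p,cv2.COLOR_RGB2HSV).reshape(-1,3)
k=(np.hypot(q[:,0]-H0[0],q[:,1]-H0[1])<.1)&(hsv[:,1]<60)&(hsv[:,2]>80)&(abs(q[:,2]-.055)<.008)
A=np.c_[q[k][:,:2]-H0,np.ones(k.sum())]
print('plate top plane',np.linalg.lstsq(A,q[k][:,2],rcond=None)[0],'rect',cv2.minAreaRect((q[k][:,:2]*1000).astype(np.float32)))
```

```text
t 14.725 tcp [ 0.556  -0.1688  0.0921] yaw 103.5 q6 [-0.43  0.41 -0.22  0.92  0.   -0.67] F [-9.3  2.2 26.2] gap 0.0243
 shift now-axes mm [0.5 0.2 0.4]  final-axes [0.5 0.2 0.4] rotvec deg [ 0.7  0.  -0.5]
t 14.775 tcp [ 0.556  -0.1687  0.0921] yaw 103.5 q6 [-0.43  0.41 -0.22  0.92  0.   -0.67] F [-9.6  1.8 27. ] gap 0.0244
 shift now-axes mm [0.5 0.2 0.4]  final-axes [0.5 0.2 0.4] rotvec deg [ 0.7  0.  -0.5]
plate top plane [ 0.00284014 -0.00183673  0.05395186] rect ((552.6687622070312, -169.27163696289062), (141.62216186523438, 96.69355010986328), 13.383801460266113)
```

View pics/w9.png

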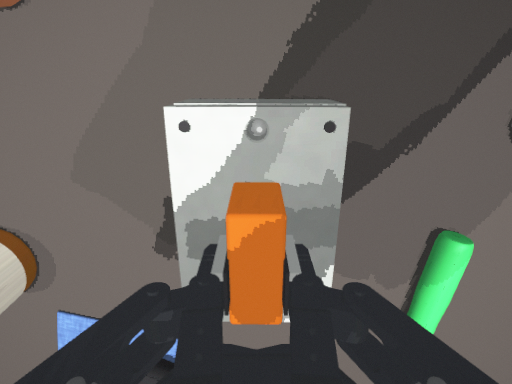

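The cover is flush: plate top at 53.95 mm against 54, tilt under 0.004 rad, the dowel up through the hole at (258,128), and about 27 N of push held. I'm handing it in.

```bash
python3 -c "
from workcell import job,monitor
print(job.hand_in()); s=monitor.get_state(); print(s['clock'],s['tcp_pos'],s['wrist_force'],s['finger_gap'])"
```

```text
the job is handed in; nothing more can be done
None
the job is handed in; nothing more can be done
```

I folded the yellow flap down, then the blue one over it. I then set the grey cover on both dowels by its orange grip and pressed it home. The job was handed in at about 14.8 s with the cover still gripped and pushed. The hand-in gave no verdict.

**Last checks, just before hand-in:**
- **Flush:** the plate top measured 53.95 mm, against 54 mm for flush. The cover was level within 0.004 rad.
- **Centred and in line:** its centre was within about 1 mm of the measured housing pose, and its yaw was 13.4° against the housing's 13.5°.
- **Held:** the wrist force was about 27 N upward, with the gripper closed on the grip at 24 mm.
- **Flaps:** measured before the cover went on, yellow lay at about 29 mm and blue over it at about 34 mm, both flat.

**Disagreements:** the different views of the housing differed by 1–2 mm, with the largest from a picture taken while the arm was still moving. The grip closed about 4 mm off centre along the cover; I measured this and allowed for it. I did not measure the other objects again at the end. No contact with them showed in the force readings or pictures.

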